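# Chock the roll-down rack and load it

### The arm

A 6-joint arm with a two-finger parallel gripper is mounted at the origin on the work surface. World frame = base frame: x ahead of the robot, y to its left, z up, the work surface at z = 0. Lengths are in m, angles in degrees, forces in N, time in s.
With the tool pointing down it reaches from about 0.3 to 0.75 m from the base axis. Payload 8.5 kg.
Tool frame: the origin (TCP) lies at the very end of the fingers, on their centre line; the grasp point (between the pads) lies 19 mm behind it (env.pinch_z is the distance from the TCP to the grasp point, in m); z points along the fingers, y is the line along which they close (so a half turn about z gives the same grasp; the last joint's range is limited). The gripper opens to 85 mm and grips with 20 to 120 N. Pads are 22 mm wide; open, the fingers measure 114 mm over their backs; the gripper's body (76 mm by 85 mm) begins 54 mm behind the grasp point. The pads swing forward as they close: fully open they stand 13 mm farther back than shut.
Start: joints at [62.55, 21.807, 74.336, -0, 83.858, -12.336], TCP at [0.143, 0.531, 0.231] pointing down, gripper open.
Joint ranges: [-178.18, 178.18], [-50.72, 133.34], [12.68, 142.11], [-81.47, 261.47], [9.98, 163.14], [-165.26, 165.26]. Speed limits (degrees/s): [136.94, 136.94, 180, 180, 180, 180].

### API

Orientations are given as a 3x3 rotation matrix whose columns are the frame's x, y, z axes.
In Python, from rig import env, viewer gives the robot as it stands.
- The arm moves only by the tool drive_tool, never from a script. Its argument "series" is a list of rows, each a list of 3 entries, a list of its own where there are three numbers: the shift along the tool's x, y, z in m, then the turn about the tool's z in degrees, then the finger opening in m, from 0 to 0.0854. A call has 1 to 20 rows; each row is the pose to reach, as a shift and turn from the pose commanded when the call began, along the tool's axes at that moment; what a row does not reach only later rows make up. A row lasts 1/10 s, in which the tool goes at most 50 mm and 8.59 degrees, less where a joint would pass 70% of its speed; a pose out of reach is approached as far as the arm can. A call with a gripper value outside its range is refused whole. The fingers move at their own pace and stop on an object; "newtons" is the grip in N (left out, the last holds). Time passes only in rows, so rows that repeat a pose let the fingers close. It gives the time, the measured TCP pose, the force, the opening and the grip force at its end, in the units of the state.
- env.observe(): the state, without advancing time (a new reading comes with each control period).
- viewer.get_image(name): name is "side" or "top" or "wrist"; returns a dict with "img" (480x640x3 uint8, red, green, blue), "depth" (480x640 float32, m along the optical axis (not along the pixel's ray), 0 where there is no reading), "camera_matrix" (3x3 intrinsics, pixels), "rvec" (rotation vector, rad) and "tvec" (3), from world to camera coordinates, as OpenCV has them. Camera axes: x right, y down, z forward; pixel columns grow to the right and rows downward; lengths in m; the calibration is good to about 2 mm. The wrist camera is an equidistant fisheye: a pixel r from the principal point sees the ray r / f radians off the axis. A picture is of the moment at which its call begins.
- env.close_job(): hands the job in; it is judged then, once.
The state is a dict: "time_s": time; "q": joint angles; "qvel": joint speeds; "joint_efforts": joint torques, N m; "position": TCP position; "tool_rot": TCP orientation; "ft_force": force on the tool from outside, world axes, zero at the start; "wrist_torque": the same for the moment, N m; "grip_width": finger opening in m; "gripper_force": force on a finger pad.
Only numpy, scipy, OpenCV 4.12 (cv2) and the standard library are available. Lean on these libraries where they do the work, as an engineer would, in place of code of your own. Each camera call takes 0.05 s, during which the arm holds its last target. There are 200 camera calls.

### The job

The sloping rack has lost its end stop. Set the grey wedge squarely across the lower half of the rack's board as a chock and let go of it; then lay the red tin from its cradle on its side just uphill, resting against the chock, and then the small glass jar from the other cradle on its side resting against the tin, so that the tin comes out first. Let go of each only when what lies below it keeps it from rolling - neither may run down the slope - and leave everything else as it is.

Things in the scene. Friction and masses are not known exactly. Their poses are not given: they have to be found in the camera images.
- rack: fixed sloping wooden rack, 260 long (x) by 172 wide (y). Origin on the table under its middle; x is level and points uphill, y across, z up. Bare board at 0.14 rad (8 degrees): top face 40 above the table at x = 0, 22 at the lower end (x = -129), 58 at the upper. 160 wide between side rails 9 high. No stop at either end: round things roll off
- chock_mid (a point): centre (13 above its foot) of the loose grey wedge bar, 200 g, the chock: trapezoid section, 44 wide at the foot, 20 at the top (x), 26 high (z), 56 long (y) with flat upright ends; either sloping face may face uphill. Starts flat on the table; on the board it stays by friction, tin and jar leaning on it too. Touching, its centre and the tin's are 41 apart along the slope
- tin_mid (a point): centre of the red plastic tin with clip-on lid, a plain cylinder 60 across and 62 long with flat ends, about 100 g, lying on its side; its y runs along its axis towards the lid, and it rolls about y. It starts in a cradle, centre 39.5 above the table
- jar_mid (a point): centre of the small glass jar with twist cap, lying on its side: cylinder 50 across, 58 long over all with flat ends, of which the 14 at the +y end are the steel cap, 45 across; about 110 g. Its y runs along its axis, and it rolls about y. It starts in a cradle, centre 34 above the table
- cradle_a: fixed low wooden cradle, 56 across (its x) by 40 (its y, along the round thing lying in it), two round bars 12 high; origin under its middle. Holds the tin at the start; the round thing overhangs it at both ends
- cradle_b: the same, holds the jar at the start
- tea_glass: bystander: amber tea glass, 54 across, 80 high, standing on the saucer; origin under its foot
- saucer: bystander: white saucer 110 across, 11 high; origin under its middle
- key: bystander: steel door key 60 long, 5 thick; origin under its middle
- coaster: bystander: grey round coaster 90 across, 6 thick; origin under its middle
- candle: bystander: candle jar with brass lid, 68 across, 70 high; origin under its middle
- bowl: bystander: blue bowl 120 across, 50 high; origin under its middle
- case: bystander: dark glasses case 150 x 55 x 42 high; origin under its middle
Not all that is in view belongs to the job. Leave any blue look-alike of the part that bears tin_mid alone.

How it is judged (in metres and radians):
On the way, in this order (a step that is already met when the one before it is completed fails the run):
1. the chock stands squarely across the lower half of the board, released (x of chock_mid in the frame of rack between -0.13 and 0 m and y of chock_mid in the frame of rack between -0.06 and 0.06 m and z of chock_mid in the frame of rack between 0.025 and 0.062 m and angle between the y axis of chock_mid and the y axis of rack, either way round below 0.3 rad and angle between chock_mid's own z axis and vertical below 0.25 rad and linear speed of chock below 0.01 m/s and contact force between the fingers and chock below 0.05 N), for 0.2 s.
2. the tin lies on its side against the uphill side of the chock, released and still (x of chock_mid in the frame of rack between -0.13 and 0 m and y of chock_mid in the frame of rack between -0.06 and 0.06 m and z of chock_mid in the frame of rack between 0.025 and 0.062 m and angle between the y axis of each of chock_mid, tin_mid and the y axis of rack, either way round below 0.3 rad and angle between chock_mid's own z axis and vertical below 0.25 rad and x of tin_mid in the frame of rack between -0.1 and 0.08 m and y of tin_mid in the frame of rack between -0.06 and 0.06 m and z of tin_mid in the frame of rack between 0.05 and 0.095 m and distance between tin_mid and chock_mid below 0.054 m and linear speed of tin below 0.01 m/s and contact force between the fingers and tin below 0.05 N), for 0.2 s.
3. the jar lies on its side behind the tin, released and still (x of chock_mid in the frame of rack between -0.13 and 0 m and y of chock_mid in the frame of rack between -0.06 and 0.06 m and z of chock_mid in the frame of rack between 0.025 and 0.062 m and angle between the y axis of each of chock_mid, tin_mid, jar_mid and the y axis of rack, either way round below 0.3 rad and angle between chock_mid's own z axis and vertical below 0.25 rad and x of tin_mid in the frame of rack between -0.1 and 0.08 m and y of tin_mid in the frame of rack between -0.06 and 0.06 m and z of tin_mid in the frame of rack between 0.05 and 0.095 m and distance between tin_mid and chock_mid below 0.054 m and x of jar_mid in the frame of rack between -0.06 and 0.13 m and y of jar_mid in the frame of rack between -0.06 and 0.06 m and z of jar_mid in the frame of rack between 0.05 and 0.095 m and distance between jar_mid and tin_mid below 0.065 m and linear speed of jar below 0.01 m/s and contact force between the fingers and jar below 0.05 N), for 0.2 s.
At the end, for the whole second after the job is handed in: Chock flat on the lower half of the board (centre 0-130 mm below its middle), tin uphill against it (centres within 54 mm), jar uphill against the tin (within 65 mm); each within 60 mm of the centre line and across the slope within 0.3 rad; all released and still (under 10 mm/s) (all of step 3 and linear speed of each of chock, tin below 0.01 m/s and contact force between the fingers and chock below 0.05 N and contact force between the fingers and tin below 0.05 N); the robot touches nothing.
It fails at once if the tin was let go and rolled freely (over 7 rad/s) (angular speed of tin above 7 rad/s and contact force between the fingers and tin below 0.05 N).
It fails at once if the jar was let go and rolled freely (over 7 rad/s) (angular speed of jar above 7 rad/s and contact force between the fingers and jar below 0.05 N).
It fails at once if a bystander was moved more than 40 mm (distance of any of saucer, tea_glass, key, coaster, candle, bowl, case from where it was at the start of the episode above 0.04 m).
It fails at once if the tea glass was tipped (angle between tea_glass's own z axis and vertical above 0.35 rad).
It also fails if it takes over 72 s, if anything falls off the work surface, if the arm or the gripper's body presses on something with over 40 N, if the wrist force passes 120 N, or if a joint passes its speed limit or range.

## Working session

There is one attempt and no reset: what is moved stays moved. The work goes in short steps, Python scripts to look and compute and a tool call to move; the robot and the scene stay as the last step left them, time stands still between calls to the robot, and variables do not carry over. Pictures are saved under pics/ and viewed, at most 10 in all, crops included, and the job is handed in when it is done.

Besides the shell and the picture viewer there is one more tool, called after "Emit:" as name([rows], argument=value, ...), one row to a line, values as JSON. drive_tool: Moves the arm, as the interface text tells. Its arguments: {"type":"object","properties":{"series":{"type":"array"},"newtons":{"type":"number"}},"required":["series"]}

```bash
mkdir -p pics
cat > h.py <<'E'
import numpy as np,cv2
from rig import env,viewer
def cam(n):
    d=viewer.get_image(n);R,_=cv2.Rodrigues(np.array(d["rvec"],float));return d,d["camera_matrix"],R,np.array(d["tvec"],float).ravel()
def cloud(d,K,R,t):
    z=d["depth"].astype(float);v,u=np.mgrid[:480,:640]
    p=np.stack([(u-K[0,2])/K[0,0]*z,(v-K[1,2])/K[1,1]*z,z],-1)
    w=(p-t)@R;w[z==0]=np.nan;return w
def ray(K,R,t,u,v,h):
    d=R.T@np.array([(u-K[0,2])/K[0,0],(v-K[1,2])/K[1,1],1]);c=-R.T@t;return c+d*(h-c[2])/d[2]
E
python3 - <<'E'
from h import *
for n in("top","side"):
    d,K,R,t=cam(n);cv2.imwrite(f"pics/{n}0.png",d["img"][:,:,::-1]);np.savez(f"{n}0.npz",img=d["img"],w=cloud(d,K,R,t),K=K,R=R,t=t);print(n,(-R.T@t).round(3))
s=env.observe();print(s["time_s"],s["position"],np.round(s["tool_rot"],3),env.pinch_z)
E
```

```text
top [ 0.505 -0.026  1.471]
side [0.26  0.765 0.877]
0.1 [0.14328891 0.53073675 0.23079301] [[-0.965  0.261 -0.001]
 [ 0.261  0.965 -0.001]
 [ 0.    -0.001 -1.   ]] 0.0187
```

View pics/top0.png

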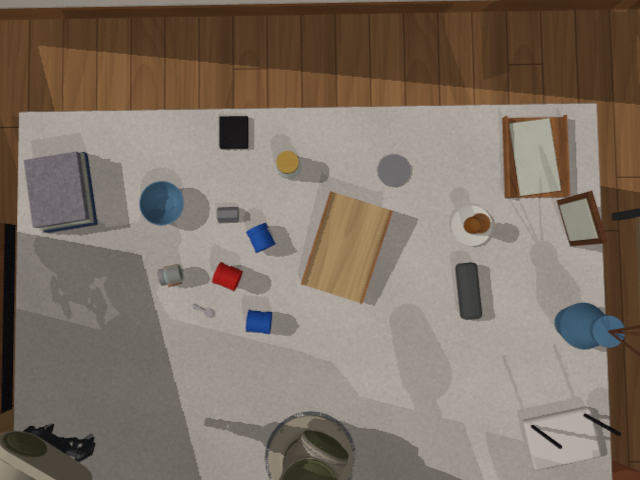

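View pics/side0.png

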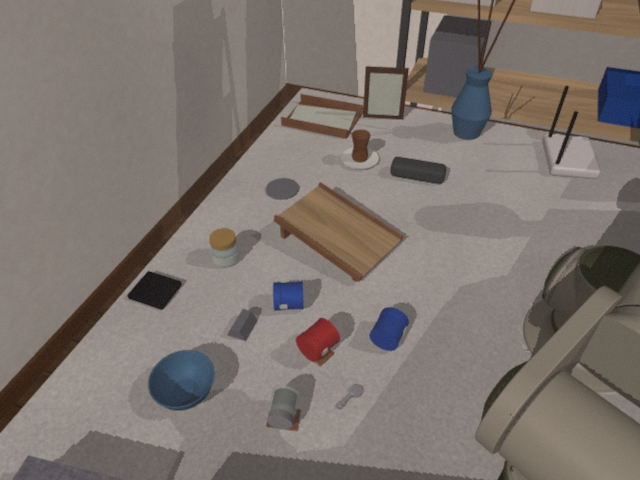

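Top view: the wedge is at (228,214), the red tin at (227,276), the jar at (172,275) and the rack around (347,247). Two blue look-alikes of the tin are at (261,238) and (259,322), and only the one at (227,276) is red. I'll measure these and confirm them in an enlarged crop.

Run:
```python
from h import *
z=np.load("top0.npz");img,w,K,R,t=[z[k] for k in("img","w","K","R","t")]
hsv=cv2.cvtColor(img,cv2.COLOR_RGB2HSV)
def rep(name,m):
    p=w[m];p=p[~np.isnan(p[:,0])];
    r=cv2.minAreaRect(p[:,:2].astype(np.float32)*1000)
    print(name,len(p),"rect",np.round(r[0],0),np.round(r[1],0),round(r[2],1),"z",np.percentile(p[:,2],[5,50,95]).round(4));return p
def box(u0,v0,u1,v1):
    m=np.zeros(img.shape[:2],bool);m[v0:v1,u0:u1]=1;return m
H=w[:,:,2]
print("table z",np.nanmedian(H[330:350,300:340]))
rep("tin",box(205,255,250,298)&(H>.02)&((hsv[:,:,0]<10)|(hsv[:,:,0]>170))&(hsv[:,:,1]>120))
rep("jar",box(150,255,192,295)&(H>.02))
rep("chock",box(210,200,245,228)&(H>.008))
rep("chocktop",box(210,200,245,228)&(H>.02))
rep("blue1",box(240,220,280,258)&(H>.02));rep("blue2",box(240,303,280,340)&(H>.02))
p=rep("rack",box(290,180,405,310)&(H>.012))
m=box(290,180,405,310)&(H>.018)&(cv2.erode((H>.018).astype(np.uint8),np.ones((11,11)))>0)
q=w[m];A=np.c_[q[:,:2],np.ones(len(q))];c=np.linalg.lstsq(A,q[:,2],rcond=None)[0]
print("plane",c,"slope",np.degrees(np.arctan(np.hypot(*c[:2]))),"uphill deg",np.degrees(np.arctan2(c[1],c[0])))
for nm,b in(("glass",(450,195,525,250)),("bowl",(135,175,190,230)),("candle",(270,145,305,180)),("case",(450,255,490,325))):rep(nm,box(*b)&(H>.02))
a=cv2.resize(img[185:345,130:330],(800,640),interpolation=2)[:600]
cv2.imwrite("pics/crop1.png",a[:,:,::-1])
```

```text
table z 0.0011554022062623345
tin 530 rect [485. 215.] [62. 57.] 66.7 z [0.0453 0.0648 0.0726]
jar 446 rect [490. 367.] [49. 60.] 14.0 z [0.033  0.0546 0.0625]
chock 315 rect [653. 220.] [67. 91.] 2.7 z [0.009  0.0243 0.0311]
chocktop 206 rect [653. 218.] [29. 57.] 3.3 z [0.0211 0.0263 0.0319]
blue1 538 rect [586. 127.] [62. 60.] 24.8 z [0.0377 0.0552 0.0635]
blue2 551 rect [364. 133.] [62. 59.] 83.7 z [0.0368 0.0552 0.0628]
rack 6390 rect [593. -97.] [251. 348.] 78.5 z [0.0244 0.0421 0.0595]
plane [ 0.13291712 -0.04536588 -0.03729175] slope 7.99466038191652 uphill deg -18.845263685617716
glass 368 rect [ 628. -480.] [ 76. 162.] 23.0 z [0.0226 0.0663 0.0915]
bowl 889 rect [681. 389.] [118. 117.] 2.6 z [0.0216 0.0371 0.0534]
candle 545 rect [780.  51.] [63. 64.] 52.1 z [0.0347 0.0699 0.0759]
case 1216 rect [ 439. -424.] [150.  57.] 4.5 z [0.0297 0.0415 0.0474]
```

View pics/crop1.png

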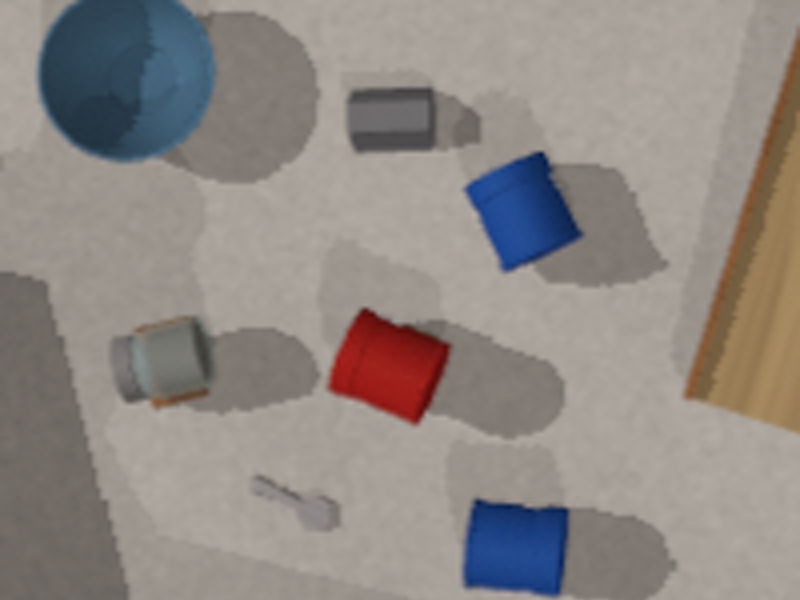

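The crop shows the red tin at crop (390,366) with its lid to the left, clearly the only red one. The blue tins at (525,212) and (517,547) are the look-alikes. The wedge is at (392,120), and the jar at (165,360) has its cap on the left. Next I'll refine the centres and the rack origin, then start moving.

```bash
cat >> h.py <<'E'
def go(x,y,ang=None):
    s=env.observe();T=np.array(s["tool_rot"]);P=np.array(s["position"])
    d=T.T@np.array([x-P[0],y-P[1],0]);a=np.degrees(np.arctan2(T[1,1],T[0,1]))
    print("tool shift mm",(d*1000).round(1),"turn",None if ang is None else round(-((ang-a+90)%180-90),1),"z",P[2].round(4),"t",s["time_s"])
E
python3 - <<'E'
from h import *
z=np.load("top0.npz");img,w=z["img"],z["w"];H=w[:,:,2]
def box(u0,v0,u1,v1):
    m=np.zeros(H.shape,bool);m[v0:v1,u0:u1]=1;return m
for n,b,h in(("tin",(205,255,250,298),.064),("jar",(150,255,192,295),.052),("chock",(210,200,245,228),.023)):
    p=w[box(*b)&(H>h)]*1000;r=cv2.minAreaRect(p[:,:2].astype(np.float32))
    print(n,p.mean(0).round(1),np.round(r[0],1),np.round(r[1],1),round(r[2],1),np.median(p[:,2]))
hsv=cv2.cvtColor(img,cv2.COLOR_RGB2HSV)
m=(box(290,180,405,310)&(H>.015)&(H<.08)).astype(np.uint8)
m=cv2.morphologyEx(m,cv2.MORPH_OPEN,np.ones((5,5)))>0
a=np.radians(-18.85);ex=np.array([np.cos(a),np.sin(a)]);ey=np.array([-ex[1],ex[0]])
q=w[m];u=q[:,:2]@ex;v=q[:,:2]@ey
print(np.percentile(u,[.5,2,50,98,99.5]).round(4),np.percentile(v,[.5,2,50,98,99.5]).round(4))
r=cv2.minAreaRect(q[:,:2].astype(np.float32)*1000);print(r)
# origin from plane height 40mm, and centre line
c=cv2.moments(m.astype(np.uint8));print("mask mid",c["m10"]/c["m00"],c["m01"]/c["m00"])
uc=(np.percentile(u,.5)+np.percentile(u,99.5))/2;vc=(np.percentile(v,.5)+np.percentile(v,99.5))/2
o=uc*ex+vc*ey;print("origin",o,"z there",[0.13291712,-0.04536588]@o-0.0373)
go(.652,.2185,93.3)
E
```

```text
tin [485.5 216.4  68.8] [484.9 215. ] [62.4 42.2] 68.0 68.55813562232672
jar [490.5 364.6  57.8] [489.8 366.8] [43.5 58.5] 15.3 57.38661730057965
chock [652.2 219.1  27.5] [652.7 218.2] [25.7 56.2] 3.0 27.33935366184539
[0.4323 0.4365 0.5614 0.683  0.6871] [0.0002 0.003  0.0848 0.1677 0.1704]
((557.3715209960938, -100.42586517333984), (172.49771118164062, 258.0086364746094), 71.54948425292969)
mask mid 345.7585119798235 246.92276166456494
origin [ 0.55721853 -0.10013457] z there 0.041306575090115996
tool shift mm [-5.725e+02 -1.688e+02  1.000e-01] turn -18.4 z 0.2308 t 0.1
```

Emit:
drive_tool([
  [[-0.04, -0.012, 0], -2, 0.072],
  [[-0.08, -0.024, 0], -4, 0.072],
  [[-0.12, -0.035, 0], -6, 0.072],
  [[-0.16, -0.047, 0], -8, 0.072],
  [[-0.2, -0.059, 0], -9, 0.072],
  [[-0.24, -0.071, 0], -10, 0.072],
  [[-0.28, -0.083, 0], -11, 0.072],
  [[-0.32, -0.094, 0], -12, 0.072],
  [[-0.36, -0.106, 0], -13, 0.072],
  [[-0.4, -0.118, 0], -14, 0.072],
  [[-0.44, -0.13, 0.02], -15, 0.072],
  [[-0.48, -0.142, 0.04], -16, 0.072],
  [[-0.52, -0.153, 0.06], -17, 0.072],
  [[-0.555, -0.164, 0.08], -18.4, 0.072],
  [[-0.5725, -0.1688, 0.1], -18.4, 0.072],
  [[-0.5725, -0.1688, 0.12], -18.4, 0.072],
  [[-0.5725, -0.1688, 0.13], -18.4, 0.072],
  [[-0.5725, -0.1688, 0.13], -18.4, 0.072],
  [[-0.5725, -0.1688, 0.13], -18.4, 0.072],
  [[-0.5725, -0.1688, 0.13], -18.4, 0.072],
], newtons=40)

```text
time_s: 2.1
position: [0.6523, 0.2192, 0.1028]
tool_rot: [[-0.998, -0.058, 0.002], [-0.058, 0.998, 0.0], [-0.002, 0.0, -1.0]]
ft_force: [-0.3, 0.5, 0.3]
grip_width: 0.0723
gripper_force: 0.0
```

Run:
```python
from h import *
go(.652,.2187,93.2);s=env.observe();print(s["grip_width"])
d=viewer.get_image("wrist");cv2.imwrite("pics/w1.png",d["img"][:,:,::-1])
```

```text
tool shift mm [ 0.4 -0.5 -0. ] turn 0.1 z 0.1028 t 2.1
0.07228835494652718
```

View pics/w1.png

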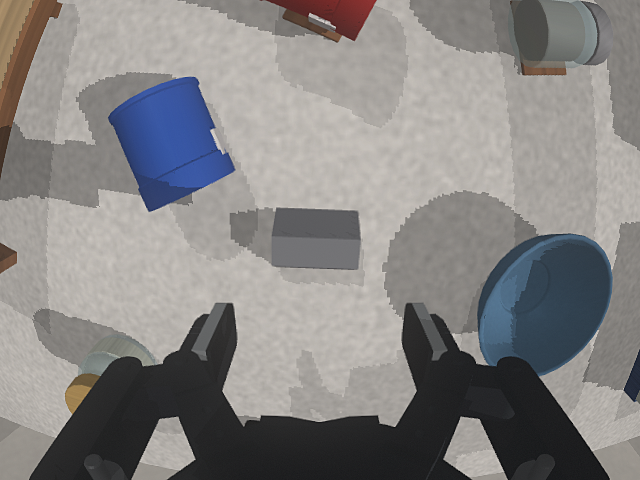

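The wrist view shows the wedge at (316,238), centred between the finger tips (mid-column 318). The fingers clear the blue tin, so I'll descend and grip.

Emit:
drive_tool([
  [[0, 0, 0.025], 0, 0.072],
  [[0, 0, 0.05], 0, 0.072],
  [[0, 0, 0.07], 0, 0.072],
  [[0, 0, 0.085], 0, 0.072],
  [[0, 0, 0.093], 0, 0.072],
  [[0, 0, 0.098], 0, 0.072],
  [[0, 0, 0.098], 0, 0.072],
  [[0, 0, 0.098], 0, 0.05],
  [[0, 0, 0.098], 0, 0.05],
  [[0, 0, 0.098], 0, 0.05],
  [[0, 0, 0.098], 0, 0.05],
  [[0, 0, 0.098], 0, 0.05],
  [[0, 0, 0.098], 0, 0.05],
], newtons=30)

```text
time_s: 3.45
position: [0.6527, 0.2188, 0.0045]
tool_rot: [[-0.998, -0.057, 0.002], [-0.057, 0.998, 0.0], [-0.002, 0.0, -1.0]]
ft_force: [0.4, -0.9, 5.6]
grip_width: 0.0551
gripper_force: 33.4
```

Emit:
drive_tool([
  [[0, 0, -0.01], 0, 0.05],
  [[0, 0, -0.03], 0, 0.05],
  [[0, 0, -0.06], 0, 0.05],
  [[0, 0, -0.09], 0, 0.05],
  [[0, 0, -0.12], 0, 0.05],
  [[0, 0, -0.14], 0, 0.05],
  [[0, 0, -0.14], 0, 0.05],
  [[0, 0, -0.14], 0, 0.05],
])

```text
time_s: 4.25
position: [0.6516, 0.2187, 0.1426]
tool_rot: [[-0.998, -0.057, -0.001], [-0.057, 0.998, -0.0], [0.001, -0.0, -1.0]]
ft_force: [-0.1, 0.5, -2.8]
grip_width: 0.0556
gripper_force: 32.7
```

Run:
```python
from h import *
a=np.radians(-18.5);ex=np.array([np.cos(a),np.sin(a)])
o=np.array([.5573,-.1003])
for x in(-.085,):
    go(*(o+x*ex),71.5);print((o+x*ex),.04+x*np.tan(.14))
```

```text
tool shift mm [ 1.914e+02 -2.815e+02  2.000e-01] turn 21.8 z 0.1426 t 4.25
[ 0.47669249 -0.0733291 ] 0.02802163892511684
```

Emit:
drive_tool([
  [[0.012, -0.018, 0], 2, 0.05],
  [[0.03, -0.048, 0], 5, 0.05],
  [[0.05, -0.078, 0], 7, 0.05],
  [[0.07, -0.11, 0], 9, 0.05],
  [[0.09, -0.14, 0], 11, 0.05],
  [[0.11, -0.172, 0], 13, 0.05],
  [[0.13, -0.203, 0], 15, 0.05],
  [[0.148, -0.232, 0], 17, 0.05],
  [[0.164, -0.257, 0], 19, 0.05],
  [[0.175, -0.275, 0], 21, 0.05],
  [[0.182, -0.285, 0], 21.8, 0.05],
  [[0.182, -0.285, 0.02], 21.8, 0.05],
  [[0.182, -0.285, 0.045], 21.8, 0.05],
  [[0.182, -0.285, 0.065], 21.8, 0.05],
  [[0.182, -0.285, 0.08], 21.8, 0.05],
  [[0.182, -0.285, 0.09], 21.8, 0.05],
  [[0.182, -0.285, 0.09], 21.8, 0.05],
])

```text
time_s: 5.95
position: [0.486, -0.0757, 0.0519]
tool_rot: [[-0.948, 0.317, -0.003], [0.317, 0.948, 0.001], [0.003, 0.0, -1.0]]
ft_force: [-0.4, -0.5, -1.2]
grip_width: 0.0554
gripper_force: 32.6
```

Run:
```python
from h import *
a=np.radians(-18.5);ex=np.array([np.cos(a),np.sin(a)])
o=np.array([.5573,-.1003]);go(*(o-.075*ex),71.5);print(env.observe()["ft_force"])
```

```text
tool shift mm [-0.4 -0.7 -0. ] turn 0.0 z 0.0519 t 5.95
[-0.39784576 -0.46053321 -1.18197477]
```

Emit:
drive_tool([
  [[0, 0, 0.005], 0, 0.05],
  [[0, 0, 0.01], 0, 0.05],
  [[0, 0, 0.012], 0, 0.05],
  [[0, 0, 0.014], 0, 0.05],
  [[0, 0, 0.016], 0, 0.05],
  [[0, 0, 0.016], 0, 0.05],
])

```text
time_s: 6.55
position: [0.4867, -0.0762, 0.0372]
tool_rot: [[-0.948, 0.318, -0.0], [0.318, 0.948, 0.0], [0.0, 0.0, -1.0]]
ft_force: [0.5, -0.0, -1.3]
grip_width: 0.0554
gripper_force: 32.7
```

Emit:
drive_tool([
  [[0, 0, 0.001], 0, 0.05],
  [[0, 0, 0.002], 0, 0.05],
  [[0, 0, 0.002], 0, 0.05],
])

```text
time_s: 6.85
position: [0.4867, -0.0763, 0.0364]
tool_rot: [[-0.948, 0.317, 0.001], [0.317, 0.948, -0.001], [-0.001, -0.0, -1.0]]
ft_force: [-5.7, 0.4, 10.6]
grip_width: 0.0559
gripper_force: 33.3
```

Emit:
drive_tool([
  [[0, 0, 0.001], 0, 0.05],
  [[0, 0, 0.0015], 0, 0.05],
  [[0, 0, 0.0015], 0, 0.05],
])

```text
time_s: 7.15
position: [0.4864, -0.0763, 0.0354]
tool_rot: [[-0.948, 0.318, 0.0], [0.318, 0.948, -0.001], [-0.001, -0.001, -1.0]]
ft_force: [-8.1, 0.8, 18.9]
grip_width: 0.0553
gripper_force: 34.2
```

Emit:
drive_tool([
  [[0, 0, -0.001], 0, 0.058],
  [[0, 0, -0.001], 0, 0.064],
  [[0, 0, -0.001], 0, 0.07],
  [[0, 0, -0.001], 0, 0.074],
  [[0, 0, -0.001], 0, 0.074],
])

```text
time_s: 7.65
position: [0.4867, -0.0762, 0.0347]
tool_rot: [[-0.948, 0.318, -0.0], [0.318, 0.948, 0.0], [0.0, 0.0, -1.0]]
ft_force: [-0.6, 0.6, 0.1]
grip_width: 0.074
gripper_force: 0.0
```

Emit:
drive_tool([
  [[0, 0, -0.02], 0, 0.074],
  [[0, 0, -0.05], 0, 0.074],
  [[0, 0, -0.08], 0, 0.074],
  [[0, 0, -0.11], 0, 0.074],
  [[0, 0, -0.14], 0, 0.08],
  [[0, 0, -0.16], 0, 0.08],
  [[0, 0, -0.16], 0, 0.08],
])

```text
time_s: 8.35
position: [0.4877, -0.0765, 0.1972]
tool_rot: [[-0.948, 0.317, 0.005], [0.317, 0.948, -0.002], [-0.005, -0.0, -1.0]]
ft_force: [0.4, 0.2, -0.3]
grip_width: 0.0799
gripper_force: 0.0
```

Run:
```python
from h import *
go(.4855,.2157,68)
d=viewer.get_image("wrist");cv2.imwrite("pics/w2.png",d["img"][:,:,::-1])
```

```text
tool shift mm [ 94.8 276.5  -0.6] turn 3.5 z 0.1972 t 8.35
```

View pics/w2.png

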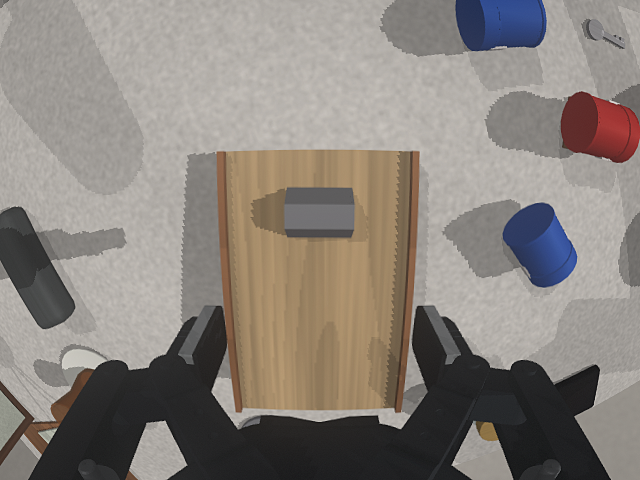

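The wrist view shows the wedge flat and square on the lower board at (320,212). Next is the tin.

Emit:
drive_tool([
  [[0.01, 0.03, 0], 1, 0.08],
  [[0.022, 0.065, 0], 2, 0.08],
  [[0.034, 0.1, 0], 3, 0.08],
  [[0.046, 0.135, 0], 3.5, 0.08],
  [[0.058, 0.17, 0], 3.5, 0.08],
  [[0.07, 0.205, 0], 3.5, 0.08],
  [[0.082, 0.24, 0], 3.5, 0.08],
  [[0.09, 0.265, 0], 3.5, 0.08],
  [[0.095, 0.2765, 0.02], 3.5, 0.08],
  [[0.095, 0.2765, 0.05], 3.5, 0.08],
  [[0.095, 0.2765, 0.075], 3.5, 0.08],
  [[0.095, 0.2765, 0.085], 3.5, 0.08],
  [[0.095, 0.2765, 0.085], 3.5, 0.08],
  [[0.095, 0.2765, 0.085], 3.5, 0.08],
])

```text
time_s: 9.8
position: [0.4848, 0.2161, 0.1103]
tool_rot: [[-0.927, 0.375, 0.001], [0.375, 0.927, 0.0], [-0.001, 0.0, -1.0]]
ft_force: [0.2, -0.4, -0.7]
grip_width: 0.08
gripper_force: 0.0
```

Run:
```python
from h import *
go(.4855,.2157,68)
d=viewer.get_image("wrist");cv2.imwrite("pics/w3.png",d["img"][:,:,::-1])
```

```text
tool shift mm [-0.8 -0.1  0. ] turn -0.0 z 0.1103 t 9.8
```

View pics/w3.png

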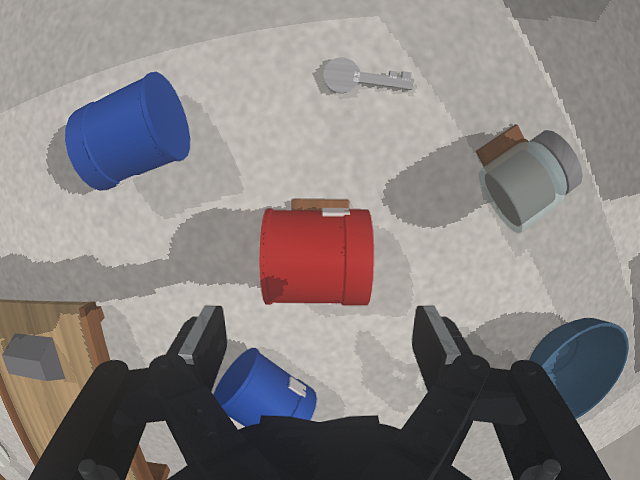

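The tin spans columns 262–373, aligned and centred between the fingers (mid-column 320).

Emit:
drive_tool([
  [[0, 0, 0.025], 0, 0.08],
  [[0, 0, 0.05], 0, 0.08],
  [[0, 0, 0.07], 0, 0.08],
  [[0, 0, 0.085], 0, 0.08],
  [[0, 0, 0.092], 0, 0.08],
  [[0, 0, 0.092], 0, 0.08],
  [[0, 0, 0.092], 0, 0.055],
  [[0, 0, 0.092], 0, 0.055],
  [[0, 0, 0.092], 0, 0.055],
  [[0, 0, 0.092], 0, 0.055],
  [[0, 0, 0.092], 0, 0.055],
  [[0, 0, 0.092], 0, 0.055],
], newtons=25)

```text
time_s: 11.05
position: [0.4851, 0.2163, 0.0189]
tool_rot: [[-0.927, 0.375, 0.002], [0.375, 0.927, 0.0], [-0.002, 0.001, -1.0]]
ft_force: [-0.7, -0.1, 6.6]
grip_width: 0.0618
gripper_force: 29.0
```

Emit:
drive_tool([
  [[0, 0, -0.01], 0, 0.055],
  [[0, 0, -0.03], 0, 0.055],
  [[0, 0, -0.06], 0, 0.055],
  [[0, 0, -0.09], 0, 0.055],
  [[0, 0, -0.12], 0, 0.055],
  [[0, 0, -0.14], 0, 0.055],
  [[0, 0, -0.14], 0, 0.055],
  [[0, 0, -0.14], 0, 0.055],
])

```text
time_s: 11.85
position: [0.484, 0.216, 0.1576]
tool_rot: [[-0.927, 0.375, -0.0], [0.375, 0.927, -0.0], [0.0, -0.0, -1.0]]
ft_force: [-0.4, -0.3, -1.7]
grip_width: 0.0621
gripper_force: 28.6
```

Run:
```python
from h import *
d,K,R,t=cam("top");w=cloud(d,K,R,t);img=d["img"]
a=np.radians(-18.5);ex=np.array([np.cos(a),np.sin(a)]);ey=np.array([-ex[1],ex[0]]);o=np.array([.5573,-.1003])
x=(w[:,:,:2]-o)@ex;y=(w[:,:,:2]-o)@ey
hb=w[:,:,2]-(.041+x*np.tan(.14))
m=(x<0)&(x>-.125)&(abs(y)<.07)&(hb>.015)&(hb<.06)
m2=m&(hb>.021)
for k in(m,m2):
    r=cv2.minAreaRect(np.c_[x[k],y[k]].astype(np.float32)*1000);print(k.sum(),np.round(r[0],1),np.round(r[1],1),r[2],w[k][:,2].mean())
xt=r[0][0]/1000+.041*np.cos(.14)
for g in(xt,xt+.008):print(g,.04+g*np.tan(.14)+.030/np.cos(.14));go(*(o+g*ex+ey*r[0][1]/1000),71.5)
print(env.observe()["position"],env.observe()["grip_width"])
```

```text
242 [-76.5   1.6] [32.5 55.7] 1.2178471088409424 0.055134119328166004
203 [-76.7   1.4] [28.5 55.3] 0.7429725527763367 0.05636598896146955
-0.036112417348641256 0.06520739000511763
tool shift mm [-150.6 -266.5    0. ] turn -3.5 z 0.157 t 11.9
-0.028112417348641255 0.06633476516510664
tool shift mm [-158.5 -266.     0. ] turn -3.5 z 0.157 t 11.9
[0.48381205 0.21599064 0.15696821] 0.06178601007961008
```

Emit:
drive_tool([
  [[-0.012, -0.02, 0], -1, 0.055],
  [[-0.03, -0.05, 0], -2, 0.055],
  [[-0.05, -0.084, 0], -3, 0.055],
  [[-0.07, -0.118, 0], -3.5, 0.055],
  [[-0.09, -0.151, 0], -3.5, 0.055],
  [[-0.11, -0.185, 0], -3.5, 0.055],
  [[-0.128, -0.215, 0], -3.5, 0.055],
  [[-0.143, -0.24, 0], -3.5, 0.055],
  [[-0.153, -0.257, 0], -3.5, 0.055],
  [[-0.1585, -0.266, 0], -3.5, 0.055],
  [[-0.1585, -0.266, 0.025], -3.5, 0.055],
  [[-0.1585, -0.266, 0.05], -3.5, 0.055],
  [[-0.1585, -0.266, 0.075], -3.5, 0.055],
  [[-0.1585, -0.266, 0.092], -3.5, 0.055],
  [[-0.1585, -0.266, 0.102], -3.5, 0.055],
  [[-0.1585, -0.266, 0.108], -3.5, 0.055],
  [[-0.1585, -0.266, 0.108], -3.5, 0.055],
  [[-0.1585, -0.266, 0.108], -3.5, 0.055],
])

```text
time_s: 13.7
position: [0.532, -0.0899, 0.0504]
tool_rot: [[-0.948, 0.317, 0.001], [0.317, 0.948, -0.0], [-0.001, -0.0, -1.0]]
ft_force: [-0.0, -0.4, -1.2]
grip_width: 0.0618
gripper_force: 28.6
```

Run:
```python
from h import *
a=np.radians(-18.5);ex=np.array([np.cos(a),np.sin(a)]);ey=np.array([-ex[1],ex[0]]);o=np.array([.5573,-.1003])
s=env.observe();p=np.array(s["position"])[:2]-o;print(p@ex,p@ey,s["position"],s["ft_force"])
d=viewer.get_image("side");cv2.imwrite("pics/s2.png",cv2.resize(d["img"][160:320,240:440],(750,600))[:,:,::-1])
```

```text
-0.027284175708408843 0.001821357500223053 [ 0.5320037  -0.08991537  0.05039493] [-0.0111629  -0.42176028 -1.23375416]
```

View pics/s2.png

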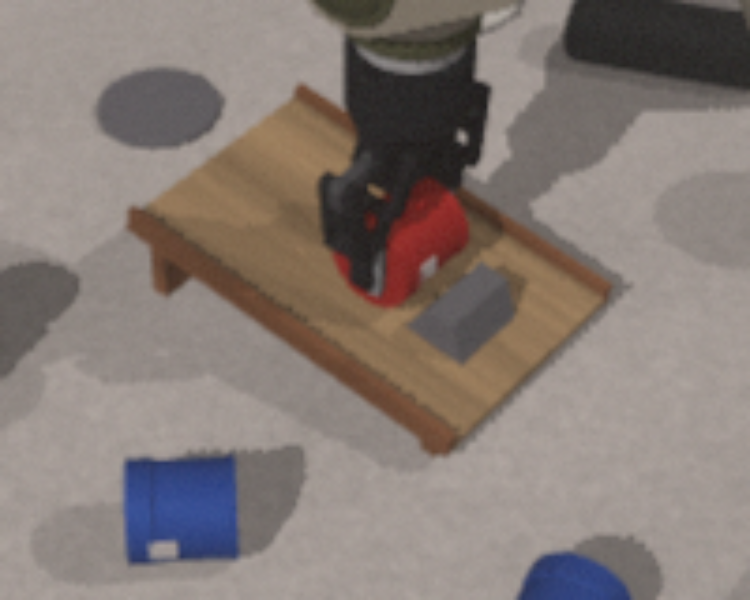

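The tin is held parallel to the wedge, just uphill of it (tin about (405,245), wedge about (465,312) in the crop). I'll ease it downhill, which is tool +x, and lower it.

Emit:
drive_tool([
  [[0.002, 0, 0.001], 0, 0.055],
  [[0.004, 0, 0.002], 0, 0.055],
  [[0.006, 0, 0.003], 0, 0.055],
  [[0.007, 0, 0.0045], 0, 0.055],
  [[0.008, 0, 0.005], 0, 0.055],
  [[0.008, 0, 0.005], 0, 0.055],
])

```text
time_s: 14.35
position: [0.5241, -0.0874, 0.0448]
tool_rot: [[-0.948, 0.318, 0.0], [0.318, 0.948, -0.0], [-0.0, -0.0, -1.0]]
ft_force: [-0.4, -0.1, -1.1]
grip_width: 0.0619
gripper_force: 28.6
```

Emit:
drive_tool([
  [[0.001, 0, 0.0], 0, 0.055],
  [[0.002, 0, 0.0005], 0, 0.055],
  [[0.002, 0, 0.0005], 0, 0.055],
])

```text
time_s: 14.65
position: [0.5224, -0.0868, 0.0446]
tool_rot: [[-0.948, 0.318, 0.001], [0.318, 0.948, -0.0], [-0.001, -0.0, -1.0]]
ft_force: [1.5, -0.6, 1.9]
grip_width: 0.0622
gripper_force: 28.8
```

Emit:
drive_tool([
  [[0, 0, 0], 0, 0.063],
  [[0, 0, 0], 0, 0.066],
  [[0, 0, 0], 0, 0.07],
  [[0, 0, 0], 0, 0.076],
  [[0, 0, 0], 0, 0.08],
  [[0, 0, 0], 0, 0.08],
])

```text
time_s: 15.25
position: [0.5222, -0.0867, 0.0443]
tool_rot: [[-0.948, 0.318, -0.0], [0.318, 0.948, 0.0], [0.0, 0.0, -1.0]]
ft_force: [0.6, -0.4, -0.1]
grip_width: 0.0798
gripper_force: 0.0
```

Emit:
drive_tool([
  [[0, 0, -0.02], 0, 0.08],
  [[0, 0, -0.05], 0, 0.08],
  [[0, 0, -0.08], 0, 0.08],
  [[0, 0, -0.11], 0, 0.08],
  [[0, 0, -0.14], 0, 0.08],
  [[0, 0, -0.15], 0, 0.08],
  [[0, 0, -0.15], 0, 0.08],
])

```text
time_s: 15.95
position: [0.5225, -0.0868, 0.1951]
tool_rot: [[-0.948, 0.318, 0.002], [0.318, 0.948, -0.001], [-0.002, -0.0, -1.0]]
ft_force: [0.0, 0.5, 0.2]
grip_width: 0.0801
gripper_force: 0.0
```

Run:
```python
from h import *
go(.4902,.3665,104.8)
d=viewer.get_image("wrist");cv2.imwrite("pics/w4.png",d["img"][:,:,::-1])
```

```text
tool shift mm [174.6 419.6  -0.5] turn -33.3 z 0.1951 t 15.95
```

View pics/w4.png

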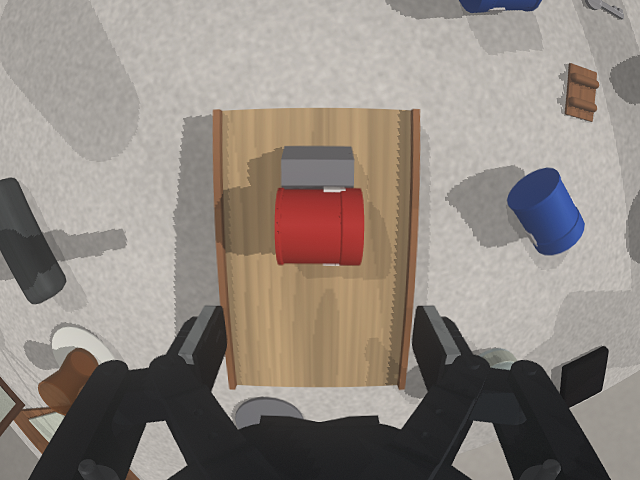

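The tin at (319,227) rests against the wedge at (317,167). The jar is next.

Emit:
drive_tool([
  [[0.012, 0.03, 0], -2, 0.08],
  [[0.026, 0.063, 0], -5, 0.08],
  [[0.042, 0.1, 0], -8, 0.08],
  [[0.058, 0.14, 0], -12, 0.08],
  [[0.074, 0.18, 0], -16, 0.08],
  [[0.091, 0.22, 0], -20, 0.08],
  [[0.108, 0.26, 0], -24, 0.08],
  [[0.125, 0.3, 0], -28, 0.08],
  [[0.141, 0.34, 0], -31, 0.08],
  [[0.156, 0.375, 0], -33.3, 0.08],
  [[0.168, 0.404, 0], -33.3, 0.08],
  [[0.1746, 0.4196, 0.01], -33.3, 0.08],
  [[0.1746, 0.4196, 0.04], -33.3, 0.08],
  [[0.1746, 0.4196, 0.07], -33.3, 0.08],
  [[0.1746, 0.4196, 0.085], -33.3, 0.08],
  [[0.1746, 0.4196, 0.09], -33.3, 0.08],
  [[0.1746, 0.4196, 0.09], -33.3, 0.08],
  [[0.1746, 0.4196, 0.09], -33.3, 0.08],
])

```text
time_s: 17.8
position: [0.4902, 0.3664, 0.1047]
tool_rot: [[-0.967, -0.255, 0.001], [-0.255, 0.967, 0.0], [-0.001, 0.0, -1.0]]
ft_force: [-0.3, 0.2, 0.1]
grip_width: 0.0804
gripper_force: 0.0
```

Run:
```python
from h import *
go(.4902,.3665,104.8)
d=viewer.get_image("wrist");cv2.imwrite("pics/w5.png",d["img"][:,:,::-1])
```

```text
tool shift mm [ 0.   0.1 -0. ] turn -0.0 z 0.1047 t 17.8
```

View pics/w5.png

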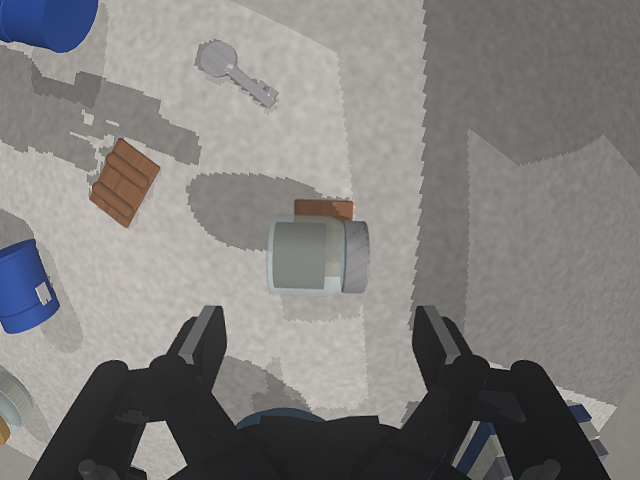

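The jar spans columns 268–369, centred and aligned with the fingers.

Emit:
drive_tool([
  [[0, 0, 0.025], 0, 0.08],
  [[0, 0, 0.05], 0, 0.08],
  [[0, 0, 0.07], 0, 0.08],
  [[0, 0, 0.085], 0, 0.08],
  [[0, 0, 0.0915], 0, 0.08],
  [[0, 0, 0.0915], 0, 0.08],
  [[0, 0, 0.0915], 0, 0.052],
  [[0, 0, 0.0915], 0, 0.052],
  [[0, 0, 0.0915], 0, 0.052],
  [[0, 0, 0.0915], 0, 0.052],
  [[0, 0, 0.0915], 0, 0.052],
  [[0, 0, 0.0915], 0, 0.052],
  [[0, 0, 0.0915], 0, 0.052],
], newtons=25)

```text
time_s: 19.15
position: [0.4905, 0.3669, 0.0141]
tool_rot: [[-0.967, -0.255, 0.002], [-0.255, 0.967, 0.001], [-0.002, 0.0, -1.0]]
ft_force: [-2.1, -0.0, 6.2]
grip_width: 0.058
gripper_force: 27.2
```

Emit:
drive_tool([
  [[0, 0, -0.01], 0, 0.052],
  [[0, 0, -0.03], 0, 0.052],
  [[0, 0, -0.06], 0, 0.052],
  [[0, 0, -0.09], 0, 0.052],
  [[0, 0, -0.12], 0, 0.052],
  [[0, 0, -0.15], 0, 0.052],
  [[0, 0, -0.16], 0, 0.052],
  [[0, 0, -0.16], 0, 0.052],
])

```text
time_s: 19.95
position: [0.4901, 0.3667, 0.174]
tool_rot: [[-0.967, -0.255, 0.002], [-0.255, 0.967, 0.001], [-0.002, 0.0, -1.0]]
ft_force: [-0.3, -0.0, -0.9]
grip_width: 0.0578
gripper_force: 27.0
```

Run:
```python
from h import *
d,K,R,t=cam("top");w=cloud(d,K,R,t)
a=np.radians(-18.5);ex=np.array([np.cos(a),np.sin(a)]);ey=np.array([-ex[1],ex[0]]);o=np.array([.5573,-.1003])
x=(w[:,:,:2]-o)@ex;y=(w[:,:,:2]-o)@ey
m=(x<.05)&(x>-.09)&(abs(y)<.06)&(w[:,:,2]>.087)&(w[:,:,2]<.12)
r=cv2.minAreaRect(np.c_[x[m],y[m]].astype(np.float32)*1000);print("tin",np.round(r[0],1),np.round(r[1],1),r[2],w[m][:,2].max())
for g in(.018,.025):
    print(g,"jar centre z on board",.04+g*np.tan(.14)+.025/np.cos(.14));go(*(o+g*ex+ey*.002),71.5)
s=env.observe();print(s["position"],s["grip_width"])
```

```text
tin [-38.6   2.7] [62.2 46.2] 89.23385620117188 0.10181301288432032
0.018 jar centre z on board 0.06778361101903309
tool shift mm [ 3.750e+01 -4.768e+02  1.000e-01] turn 33.3 z 0.1723 t 20.0
0.025 jar centre z on board 0.06877006428402348
tool shift mm [ 3.160e+01 -4.806e+02  1.000e-01] turn 33.3 z 0.1723 t 20.0
[0.48959121 0.3664316  0.17232979] 0.05831849068885589
```

Emit:
drive_tool([
  [[0.002, -0.02, 0], 2, 0.052],
  [[0.004, -0.055, 0], 5, 0.052],
  [[0.006, -0.095, 0], 8, 0.052],
  [[0.008, -0.135, 0], 11, 0.052],
  [[0.01, -0.175, 0], 14, 0.052],
  [[0.012, -0.215, 0], 17, 0.052],
  [[0.014, -0.255, 0], 20, 0.052],
  [[0.017, -0.295, 0], 23, 0.052],
  [[0.02, -0.335, 0], 26, 0.052],
  [[0.022, -0.375, 0], 29, 0.052],
  [[0.024, -0.41, 0], 31, 0.052],
  [[0.026, -0.44, 0], 32, 0.052],
  [[0.028, -0.465, 0], 33.3, 0.052],
  [[0.029, -0.482, 0], 33.3, 0.052],
  [[0.029, -0.482, 0.03], 33.3, 0.052],
  [[0.029, -0.482, 0.06], 33.3, 0.052],
  [[0.029, -0.482, 0.09], 33.3, 0.052],
  [[0.029, -0.482, 0.108], 33.3, 0.052],
  [[0.029, -0.482, 0.117], 33.3, 0.052],
  [[0.029, -0.482, 0.117], 33.3, 0.052],
])

```text
time_s: 22.0
position: [0.5841, -0.1063, 0.0543]
tool_rot: [[-0.948, 0.317, -0.003], [0.317, 0.948, 0.001], [0.003, 0.0, -1.0]]
ft_force: [0.1, 0.1, -1.1]
grip_width: 0.058
gripper_force: 27.1
```

Emit:
drive_tool([
  [[0, 0, 0], 0, 0.052],
  [[0, 0, 0], 0, 0.052],
])

```text
time_s: 22.2
position: [0.5854, -0.1069, 0.0569]
tool_rot: [[-0.948, 0.317, 0.002], [0.317, 0.948, -0.001], [-0.002, -0.0, -1.0]]
ft_force: [0.7, -0.0, -1.7]
grip_width: 0.0582
gripper_force: 27.1
```

Run:
```python
from h import *
a=np.radians(-18.5);ex=np.array([np.cos(a),np.sin(a)]);ey=np.array([-ex[1],ex[0]]);o=np.array([.5573,-.1003])
s=env.observe();p=np.array(s["position"])[:2]-o;print(p@ex,p@ey,s["position"],s["ft_force"])
```

```text
0.02871004843283084 0.0026083476057348945 [ 0.58535406 -0.10693627  0.05685408] [ 0.65072858 -0.04892583 -1.66373902]
```

Emit:
drive_tool([
  [[0.002, 0, 0.002], 0, 0.052],
  [[0.004, 0, 0.004], 0, 0.052],
  [[0.006, 0, 0.006], 0, 0.052],
  [[0.008, 0, 0.0075], 0, 0.052],
  [[0.009, 0, 0.008], 0, 0.052],
  [[0.009, 0, 0.008], 0, 0.052],
])

```text
time_s: 22.8
position: [0.5763, -0.104, 0.048]
tool_rot: [[-0.948, 0.318, 0.0], [0.318, 0.948, -0.0], [-0.0, -0.0, -1.0]]
ft_force: [0.5, 0.2, 1.2]
grip_width: 0.0582
gripper_force: 27.2
```

Emit:
drive_tool([
  [[0.001, 0, 0.0003], 0, 0.052],
  [[0.002, 0, 0.0006], 0, 0.052],
  [[0.002, 0, 0.0006], 0, 0.052],
])

```text
time_s: 23.1
position: [0.5749, -0.1036, 0.0477]
tool_rot: [[-0.948, 0.318, 0.002], [0.318, 0.948, -0.001], [-0.002, -0.0, -1.0]]
ft_force: [1.6, -0.8, 4.3]
grip_width: 0.0577
gripper_force: 27.4
```

Emit:
drive_tool([
  [[0.0005, 0, 0], 0, 0.052],
  [[0.0005, 0, 0], 0, 0.06],
  [[0.0005, 0, 0], 0, 0.063],
  [[0.0005, 0, 0], 0, 0.067],
  [[0.0005, 0, 0], 0, 0.072],
  [[0.0005, 0, 0], 0, 0.078],
  [[0.0005, 0, 0], 0, 0.078],
])

```text
time_s: 23.8
position: [0.5739, -0.1032, 0.0472]
tool_rot: [[-0.948, 0.317, -0.0], [0.317, 0.948, 0.0], [0.0, -0.0, -1.0]]
ft_force: [0.3, -0.3, -0.3]
grip_width: 0.0778
gripper_force: 0.0
```

Emit:
drive_tool([
  [[0, 0, -0.02], 0, 0.078],
  [[0, 0, -0.05], 0, 0.078],
  [[0, 0, -0.08], 0, 0.078],
  [[0, 0, -0.11], 0, 0.078],
  [[0, 0, -0.14], 0, 0.078],
  [[0, 0, -0.15], 0, 0.078],
  [[0, 0, -0.15], 0, 0.078],
  [[0, 0, -0.15], 0, 0.078],
  [[0, 0, -0.15], 0, 0.078],
])

```text
time_s: 24.7
position: [0.5734, -0.103, 0.1955]
tool_rot: [[-0.948, 0.318, -0.003], [0.318, 0.948, 0.001], [0.003, 0.0, -1.0]]
ft_force: [-0.6, -0.4, -0.5]
grip_width: 0.0778
gripper_force: 0.0
```

Run:
```python
from h import *
d=viewer.get_image("wrist");cv2.imwrite("pics/w6.png",d["img"][:,:,::-1])
```

```text
(no output)
```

View pics/w6.png

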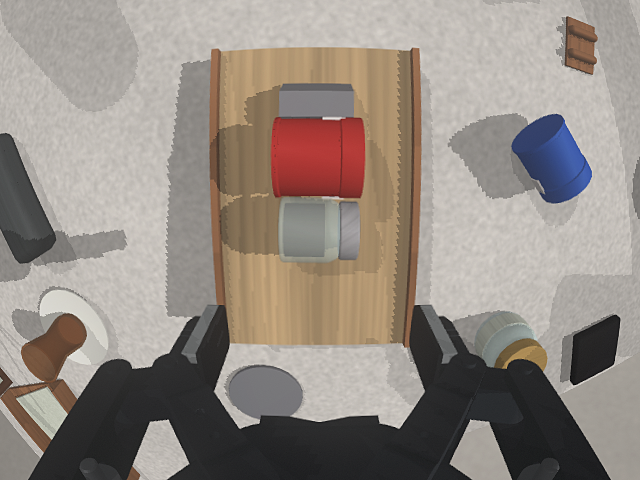

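The wedge (316,100), tin (319,157) and jar (319,230) lie in contact, square and at rest. I'll hand the job in.

Emit:
drive_tool([
  [[0, 0, 0], 0, 0.078],
  [[0, 0, 0], 0, 0.078],
  [[0, 0, 0], 0, 0.078],
  [[0, 0, 0], 0, 0.078],
  [[0, 0, 0], 0, 0.078],
])

```text
time_s: 25.25
position: [0.5739, -0.1032, 0.1972]
tool_rot: [[-0.948, 0.318, 0.0], [0.318, 0.948, 0.0], [-0.0, 0.0, -1.0]]
ft_force: [-0.0, -0.2, 0.5]
grip_width: 0.0781
gripper_force: 0.0
```

```bash
python3 -c "
from rig import env
print(env.close_job())"
```

```text
the job is handed in; nothing more can be done
None
```

I set the chock square across the lower board with the red tin resting against it and the jar against the tin, all released and still in the last picture; I handed the job in at about 25 s, and no verdict came back.

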